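# Spot-punch a tube in the palm-press stand

### The job

Mark the longest of the three square aluminium tubes for drilling: lay it in the channel of the spot-punch stand and slide it home so that one end butts against the end stop. Then press the palm knob down past the point where the hold-down foot meets the tube, on against the stiffer spring to the hard stop, and let the knob rise fully back slowly under your hand rather than letting it fly up. Leave the marked tube home in the stand, and leave the two shorter tubes where they lie.

Things in the scene. Friction and masses are not known exactly. Their poses are not given: they have to be found in the camera images.
- stand: fixed grey stand of a spot punch, 135 x 262 mm base plate, 12 mm thick. Origin: on the bench below the punch axis, z up. The tube channel runs along its own +y at x = 0, floor (under the tube) at z = 30 mm. The C-frame's column stands at x = 51 to 85, y = -20 to 20 mm, up to z = 130; its nose (38 mm diameter, z = 88 to 130 mm) is over x = y = 0, the foot under it down to z = 56.5 mm
- channel_home (a point): point fixed to the stand (its x = 0, y = 60, z = 36.25 mm), where the centre of the 170 mm tube lies when home against the end stop. Channel walls, 17 mm apart inside, flared at the top, 32 mm over all, tops 11 mm above the floor, stand from y = -25 to 55 and from y = 165 to 190 mm
- finger_gap (a point): middle of the gap in the channel walls (stand x = 0, y = 110, z = 36.25 mm). From y = 55 to 165 mm there are no walls: the tube lies on a bar 9 mm wide with 18 mm free below it down to the base plate, so fingers can hold it. Lower a tube with its front end at y = 25 mm or more, clear of the nose, then slide it toward -y under the foot
- end_stop (a point): centre of the end stop's face, at the closed end of the channel (stand x = 0, y = -25 mm, z = 36.25 mm); the face looks to the stand's +y. Its top is at z = 48 mm
- knob_top (a point): centre of the top of the black mushroom palm knob (54 mm diameter, flat top 32 mm across, 182 mm above the bench when up), on the punch axis; press it straight down. It moves with the plunger
- plunger (a joint): travel of knob and ram in m: 0 up, 0.022 down at the hard stop. The first 14 mm are soft (about 3 to 5 N); there the foot meets a tube (first stop, force jumps to about 10 N) and the last 8 mm go against a stiffer spring (up to about 17 N; push to 21 N to be sure). If let go it flies up; rising faster than 0.3 m/s batters it
- foot (a joint): how far the hold-down foot has been pushed up along the ram by a tube beneath it, in m: 0 when it touches nothing, about 0.008 when the ram is at its hard stop with a tube in the channel
- tube_long: longest of three loose square aluminium tubes: 170 mm long, 12.5 mm square, 60 g, lying on the bench. Origin: centre of its underside; its length runs along its own y, z up. Both ends are alike
- tube_long_centre (a point): centre of the longest tube, 6.25 mm above its origin
- tube_mid: a like tube, 146 mm long (not to be used), same axes
- tube_short: a like tube, 122 mm long (not to be used), same axes

How it is judged:
By the outcome, as a careful person would: the job done as asked, in the order asked, and still so for the second after the job is handed in, with the robot touching nothing.
It also fails if it takes over 45 s, if anything falls off the work surface, if the arm or the gripper's body presses on something with over 40 N, if the wrist force passes 120 N, or if a joint passes its speed limit or range.

### The arm

A 6-joint arm with a two-finger parallel gripper is mounted at the origin on the work surface; the furniture and walls round the work are solid. World frame = base frame: x ahead of the robot, y to its left, z up, the work surface at z = 0. Lengths are in mm, angles in degrees, forces in N, time in s.
With the tool pointing down it reaches from about 300 to 850 mm from the base axis. Payload 4.2 kg.
Tool frame: the origin (TCP) lies midway between the tips of the shut fingers; the grasp point (between the pads) lies 19 mm behind it; z points along the fingers, y is the line along which they close (so a half turn about z gives the same grasp; the last joint's range is limited). The gripper opens to 91 mm and grips with 3 to 60 N. Pads are 32 mm wide; open, the fingers measure 118 mm over their backs; the gripper's body (76 mm by 178 mm) begins 60 mm behind the grasp point.
Start: joints at [63.999, 18.312, 89.639, -0, 72.044, -1.146], TCP at [241.689, 521.756, 213.976] pointing down, gripper open.
Joint ranges: [-177.97, 177.97], [-48.28, 115.42], [12.27, 149.76], [-77.06, 257.06], [2.81, 150.46], [-146.56, 146.56]. Speed limits (degrees/s): [147.25, 147.25, 180, 180, 180, 180].

### API

Orientations are given as [roll, pitch, yaw] about the fixed x, y, z axes, in that order (R = Rz(yaw) Ry(pitch) Rx(roll)).
In Python, from workcell import env gives the robot as it stands.
- The arm moves only by the shell command python3 drive.py 'ROWS' [OPENING] [FORCE]. ROWS is a JSON list of rows, 1 to 8 of them, each written [[dx, dy, dz], [rx, ry, rz]]: dx, dy, dz in shares of the most that a row can go, 1 being 50 mm, then a rotation vector rx, ry, rz in normalised numbers (1 is 90 degrees); each row shifts and turns the commanded pose from where the row before left it, along the tool's axes as they then stand; what a row does not reach is not made up. A row lasts 1/10 s, in which the tool goes at most 50 mm and 8.59 degrees, less where a joint would pass 70% of its speed; a pose out of reach is approached as far as the arm can. OPENING is the finger opening in mm, set as the command begins (- or left out keeps the last). The fingers move at their own pace and stop on an object; FORCE is the grip in N (left out, the last holds). Time passes only in rows, so rows that do not move let the fingers close. It prints the time, the measured TCP pose, the force, the opening and the grip force at its end. No shift or turn number may pass 1 either way. Input that does not fit is refused with a message, and nothing moves.
- env.state(): the state, without advancing time (a new reading comes with each control period).
- env.grab_frame(name): name is "scene" or "top" or "wrist"; returns the picture (400x640x3 uint8, blue, green, red); there is no depth.
- env.camera_model(name): a dict with "fx", "fy", "cx", "cy" (pixels), "D" ([k1, k2, p1, p2, k3] as OpenCV has them; the pictures are not rectified), "T" (4x4, takes a point from camera to world coordinates). Camera axes: x right, y up, looking along -z (the intrinsics and any distortion apply to the point x, -y, -z); pixel columns grow to the right and rows downward; lengths in mm; the calibration is good to about 2 mm. A picture is of the moment at which its call begins: read the wrist's pose just before it. camera_model takes no time and is no camera call; for the wrist camera it gives the pose at the moment of the call.
- env.job_done(): hands the job in; it is judged then, once.
The state is a dict: "time_s": time; "qpos": joint angles; "qvel": joint speeds; "effort": joint torques, N m; "ee_pos": TCP position; "ee_rot": TCP orientation; "force": force on the tool from outside, world axes, zero at the start; "torque": the same for the moment, N m; "gripper_width": finger opening in mm; "gripper_force": force on a finger pad.
Only numpy, scipy, OpenCV 4.12 (cv2) and the standard library are available. Lean on these libraries where they do the work, as an engineer would, in place of code of your own. Each camera call takes 0.05 s, during which the arm holds its last target. There are 200 camera calls.

## Working session

There is one attempt and no reset: what is moved stays moved. The work goes in short steps, Python scripts to look and compute and a shell command to move; the robot and the scene stay as the last step left them, time stands still between calls to the robot, and variables do not carry over. Pictures are saved under pics/ and viewed, at most 12 in all, crops included, and the job is handed in when it is done.

```bash
ls; mkdir -p pics; python3 - <<'E'
from workcell import env
import cv2
for n in ("scene","top"):
    f=env.grab_frame(n); cv2.imwrite(f"pics/{n}0.png",f)
    m=env.camera_model(n); print(n,m)
print(env.state())
E
```

```text
drive.py
pics
workcell.py
scene {'fx': 506.02999557845345, 'fy': 506.02999557845345, 'cx': 317.893190723593, 'cy': 195.64292410207364, 'D': array([-0.10273559,  0.        ,  0.        ,  0.        ,  0.        ]), 'T': array([[ 7.27111580e-01,  4.09450776e-01, -5.51052459e-01,
        -4.22743670e+01],
       [-6.86479672e-01,  4.42259912e-01, -5.77193061e-01,
        -5.28074132e+02],
       [ 7.37626582e-03,  7.97970070e-01,  6.02651938e-01,
         7.77221732e+02],
       [ 0.00000000e+00,  0.00000000e+00,  0.00000000e+00,
         1.00000000e+00]])}
top {'fx': 411.9670136564745, 'fy': 411.9670136564745, 'cx': 309.6898328829782, 'cy': 200.96210096351288, 'D': array([-0.00798876,  0.        ,  0.        ,  0.        ,  0.        ]), 'T': array([[-1.35955365e-02,  9.85960189e-01, -1.66426158e-01,
         3.65634432e+02],
       [-9.99906796e-01, -1.36138550e-02,  1.03078931e-03,
         7.18111970e+01],
       [-1.24938437e-03,  1.66424661e-01,  9.86053382e-01,
         9.96270403e+02],
       [ 0.00000000e+00,  0.00000000e+00,  0.00000000e+00,
         1.00000000e+00]])}
{'time_s': 0.1, 'qpos': array([ 6.39994855e+01,  1.83472126e+01,  8.96979916e+01, -1.26653437e-03,
        7.20443634e+01, -1.14604018e+00]), 'qvel': array([-0.00822797, -0.09627266, -0.03435455, -0.06918882, -0.11109254,
        0.01865972]), 'effort': array([ 1.81836080e-03, -4.13333023e+01, -2.32509363e+01,  7.29967863e-02,
        4.21548577e-02, -4.35100003e-05]), 'ee_pos': array([241.49350931, 521.34067933, 213.2216839 ]), 'ee_rot': array([-1.79910426e+02, -5.87430075e-04,  1.55145917e+02]), 'force': array([-0.55182508, -0.08491804, -0.72184072]), 'torque': array([-0.00536923, -0.00715687,  0.02562092]), 'gripper_force': 0.0, 'gripper_width': 90.74691942020631}
```

View pics/top0.png

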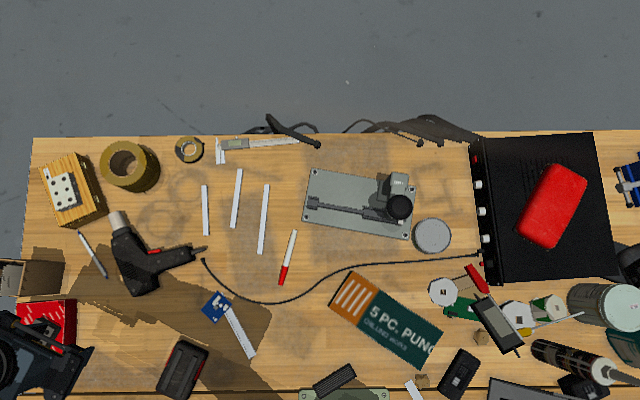

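View pics/scene0.png

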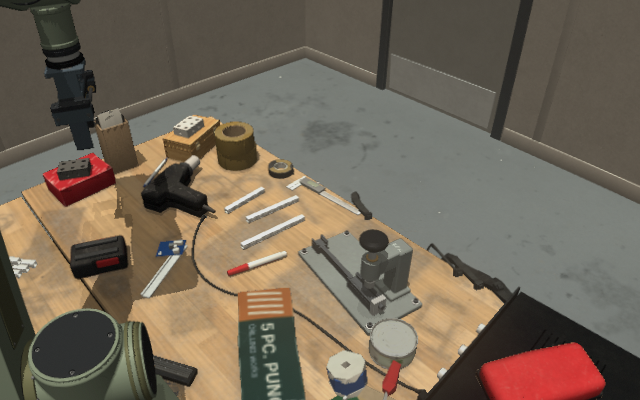

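The top view shows three white tubes near (206,210), (236,198) and (263,219). The stand spans about (305–412, 170–240), with its knob at (400,207) and the open channel end at (308,200). Next I'll measure these roughly.

```bash
cat > h.py <<'E'
import numpy as np, cv2
from workcell import env
def K(m): return np.array([[m["fx"],0,m["cx"]],[0,m["fy"],m["cy"]],[0,0,1.]])
def back(m,px,z):
    """pixels -> world points on the plane at height z"""
    u=cv2.undistortPoints(np.array(px,float).reshape(-1,1,2),K(m),m["D"]).reshape(-1,2)
    d=np.c_[u[:,0],-u[:,1],-np.ones(len(u))]@m["T"][:3,:3].T
    o=m["T"][:3,3]; s=(z-o[2])/d[:,2]
    return o+d*s[:,None]
def proj(m,P):
    c=(np.atleast_2d(P)-m["T"][:3,3])@m["T"][:3,:3]
    c=c*[1,-1,-1]
    return cv2.projectPoints(c,np.zeros(3),np.zeros(3),K(m),m["D"])[0].reshape(-1,2)
def tubes(f,m,z=12.5,thr=185,amin=150):
    h=cv2.cvtColor(f,cv2.COLOR_BGR2HSV)
    mask=((h[...,2]>thr)&(h[...,1]<45)).astype(np.uint8)
    n,l,s,c=cv2.connectedComponentsWithStats(mask)
    out=[]
    for i in range(1,n):
        if s[i,4]<amin: continue
        p=np.argwhere(l==i)[:,::-1]
        w=back(m,p,z)[:,:2].astype(np.float32)
        r=cv2.minAreaRect(w); b=cv2.boxPoints(r)
        e=b[1]-b[0]; g=b[2]-b[1]
        if np.hypot(*g)>np.hypot(*e): e,g=g,e
        if np.hypot(*e)<60 or np.hypot(*g)>40: continue
        out.append((c[i].round(),np.round(r[0],1),np.hypot(*e).round(1),np.hypot(*g).round(1),np.degrees(np.arctan2(e[1],e[0])).round(1)))
    return out
E
python3 - <<'E'
from h import *
f=cv2.imread("pics/top0.png"); m=env.camera_model("top")
for t in tubes(f,m,amin=80): print(t)
print("knob",back(m,[[400,206]],182),"chan",back(m,[[308,202],[380,210]],35))
print("corners",back(m,[[316,168],[304,230],[410,240]],12))
w=env.camera_model("wrist"); print(w); s=env.state(); print(s["ee_pos"],s["ee_rot"])
E
```

```text
(array([236., 198.]), array([542.5, 250.4]), np.float32(143.9), np.float32(12.0), np.float32(-6.5))
(array([204., 211.]), array([513.4, 325.7]), np.float32(122.6), np.float32(11.7), np.float32(4.0))
(array([263., 219.]), array([491.7, 184.1]), np.float32(168.3), np.float32(11.4), np.float32(-5.8))
(array([290., 248.]), array([419.9, 119.4]), np.float32(86.0), np.float32(9.4), np.float32(-15.7))
knob [[ 490.35225608 -109.55713203  182.        ]] chan [[525.44338941  74.83687888  35.        ]
 [503.98111524 -94.65369148  35.        ]]
corners [[ 613.64603825   54.16813727   12.        ]
 [ 461.43546423   85.36484052   12.        ]
 [ 434.02655401 -167.19157559   12.        ]]
{'fx': 336.13856011359024, 'fy': 336.13856011359024, 'cx': 320.5015022435658, 'cy': 197.5399693224861, 'D': array([-0.04801805,  0.        ,  0.        ,  0.        ,  0.        ]), 'T': array([[ 4.20835098e-01, -8.69248419e-01, -2.59432082e-01,
         1.67286116e+02],
       [ 9.07134454e-01,  4.02558723e-01,  1.22692936e-01,
         5.56515346e+02],
       [-2.21399255e-03, -2.86973274e-01,  9.57936030e-01,
         3.84373129e+02],
       [ 0.00000000e+00,  0.00000000e+00,  0.00000000e+00,
         1.00000000e+00]])}
[241.49350931 521.34067933 213.2216839 ] [-1.79910426e+02 -5.87430075e-04  1.55145917e+02]
```

Units first: shifts go in shares of 50 mm and turns go in shares of 90 degrees. So -37 mm is -0.74, -22.5 mm is -0.45.

```bash
python3 drive.py '[[[-0.74, -0.45, 0], [0, 0, 0]], [[-0.74, -0.45, 0], [0, 0, 0]], [[-0.74, -0.45, 0], [0, 0, 0]], [[-0.74, -0.45, 0], [0, 0, 0]], [[-0.74, -0.45, 0], [0, 0, 0]], [[-0.74, -0.45, 0], [0, 0, 0]], [[-0.74, -0.45, 0], [0, 0, 0]], [[-0.74, -0.45, 0], [0, 0, 0]]]' 45; python3 drive.py '[[[-0.5, -0.28, 0], [0, 0, 0]], [[-0.5, -0.28, 0], [0, 0, 0]], [[0, 0, 0], [0, 0, -0.0711]], [[0, 0, 0], [0, 0, -0.0711]], [[0, 0, 0], [0, 0, -0.0711]], [[0, 0, 0], [0, 0, 0]]]'
python3 - <<'E'
from h import *
m=env.camera_model("wrist"); f=env.grab_frame("wrist"); cv2.imwrite("pics/w1.png",f); np.save("w1.npy",m,allow_pickle=True)
for t in tubes(f,m): print(t)
E
```

```text
time_s: 0.9
ee_pos: [435.1, 232.3, 213.7]
ee_rot: [-180.0, -0.0, 155.1]
force: [0.1, 1.2, -0.6]
gripper_width: 44.7
gripper_force: 0.0
time_s: 1.5
ee_pos: [468.0, 187.4, 213.6]
ee_rot: [-180.0, -0.0, 174.3]
force: [-1.2, -0.3, 0.3]
gripper_width: 45.1
gripper_force: 0.0
(array([55., 30.]), array([288. , -74.5]), np.float32(70.3), np.float32(4.2), np.float32(-39.4))
(array([88., 44.]), array([307.7, -43.3]), np.float32(72.7), np.float32(4.9), np.float32(-39.2))
(array([441., 198.]), array([514.9, 325. ]), np.float32(125.1), np.float32(14.1), np.float32(4.7))
(array([316., 331.]), array([680. , 158.8]), np.float32(121.9), np.float32(15.7), np.float32(-85.3))
```

View pics/w1.png

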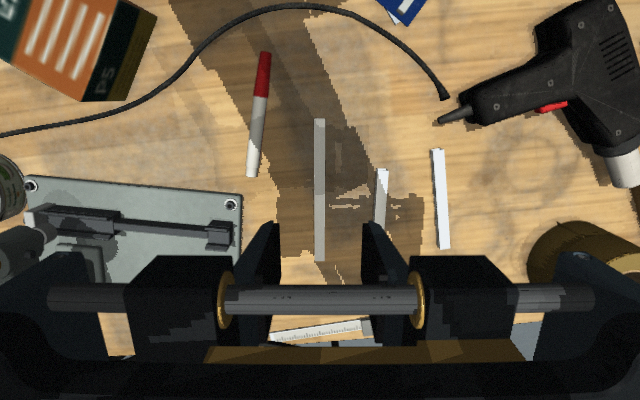

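The longest tube is now in shadow, vertical in the wrist picture from (319,118) to (319,262). The stand is at left, with plate corners near (243,193) and (35,176), and the rear channel wall near (219,233).

```bash
python3 - <<'E'
from h import *
m=np.load("w1.npy",allow_pickle=True).item()
print(back(m,[[314,118.5],[325,118.5],[314,262],[325,262]],12.5).round(1))
print("plate",back(m,[[243,193],[35,176.5]],12).round(1))
f=cv2.imread("pics/w1.png")
cv2.imwrite("pics/w1c.png",cv2.resize(f[165:285,20:340],None,fx=2.5,fy=2.5,interpolation=cv2.INTER_CUBIC))
E
```

```text
[[407.7 186.6  12.5]
 [408.8 198.5  12.5]
 [578.7 168.6  12.5]
 [580.  182.   12.5]]
plate [[ 483.    96.1   12. ]
 [ 438.1 -148.    12. ]]
```

View pics/w1c.png

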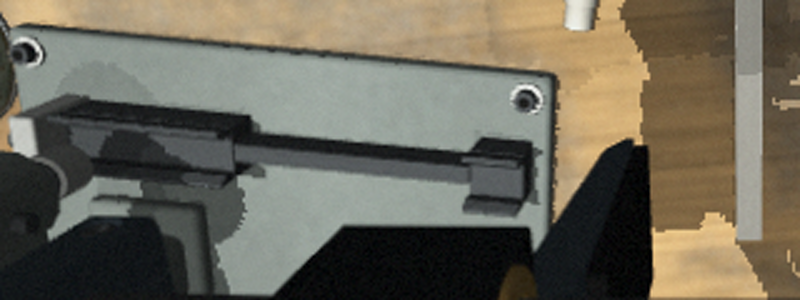

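To row units: 42 mm is 0.84, 30 mm is 0.6.

```bash
python3 drive.py '[[[0, 0, 0.84], [0, 0, 0]], [[0, 0, 0.84], [0, 0, 0]], [[0, 0, 0.84], [0, 0, 0]], [[0, 0, 0.84], [0, 0, 0]], [[0, 0, 0.6], [0, 0, 0]], [[0, 0, 0.24], [0, 0, 0]], [[0, 0, 0], [0, 0, 0]]]'; python3 drive.py '[[[0, 0, 0], [0, 0, 0]], [[0, 0, 0], [0, 0, 0]], [[0, 0, 0], [0, 0, 0]], [[0, 0, 0], [0, 0, 0]], [[0, 0, 0], [0, 0, 0]]]' 5 30
```

```text
time_s: 2.25
ee_pos: [467.6, 187.5, 2.9]
ee_rot: [-179.9, -0.1, 174.3]
force: [-0.1, 0.0, -1.2]
gripper_width: 45.1
gripper_force: 0.0
time_s: 2.75
ee_pos: [468.7, 187.7, 4.8]
ee_rot: [180.0, 0.1, 174.3]
force: [-0.3, -0.4, 4.8]
gripper_width: 12.9
gripper_force: 30.0
```

To row units: -46 mm is -0.92, -40 mm is -0.8.

```bash
python3 drive.py '[[[0, 0, -0.8], [0, 0, 0]], [[0, 0, -0.8], [0, 0, 0]], [[0, 0, -0.8], [0, 0, 0]], [[0.23, -0.92, 0], [0, 0, 0]], [[0.23, -0.92, 0], [0, 0, 0]], [[0.23, -0.92, 0], [0, 0, 0]], [[0.23, -0.92, 0], [0, 0, 0]], [[0.23, -0.92, 0], [0, 0, 0]]]'; python3 drive.py '[[[0, 0, 0], [0, 0, 0.0922]], [[0, 0, 0], [0, 0, 0.0922]], [[0, 0, 0], [0, 0, 0.0922]], [[0, 0, 0], [0, 0, 0.0922]], [[0, 0, 0], [0, 0, 0.0922]], [[0, 0, 0], [0, 0, 0.0922]]]';python3 drive.py '[[[0, 0, 0], [0, 0, 0.0922]], [[0, 0, 0], [0, 0, 0.0922]], [[0, 0, 0], [0, 0, 0.0922]], [[0, 0, 0], [0, 0, 0.0922]], [[0, 0, 0], [0, 0, 0.0922]], [[0, 0, 0], [0, 0, 0]], [[0, 0, 0], [0, 0, 0]]]'
python3 - <<'E'
from h import *
m=env.camera_model("wrist"); f=env.grab_frame("wrist"); cv2.imwrite("pics/w2.png",f); np.save("w2.npy",m,allow_pickle=True)
cv2.imwrite("pics/w2c.png",cv2.resize(f[0:300,180:580],None,fx=2,fy=2,interpolation=cv2.INTER_CUBIC))
E
```

```text
time_s: 3.55
ee_pos: [387.3, -37.0, 124.1]
ee_rot: [-180.0, 0.0, 174.4]
force: [0.2, -0.4, 0.4]
gripper_width: 13.0
gripper_force: 30.0
time_s: 4.15
ee_pos: [388.1, -35.6, 124.0]
ee_rot: [180.0, -0.0, 124.2]
force: [0.3, -0.4, -0.2]
gripper_width: 12.9
gripper_force: 30.0
time_s: 4.85
ee_pos: [388.2, -35.6, 124.0]
ee_rot: [180.0, -0.0, 83.2]
force: [0.1, -0.7, -0.8]
gripper_width: 12.9
gripper_force: 30.0
```

View pics/w2c.png

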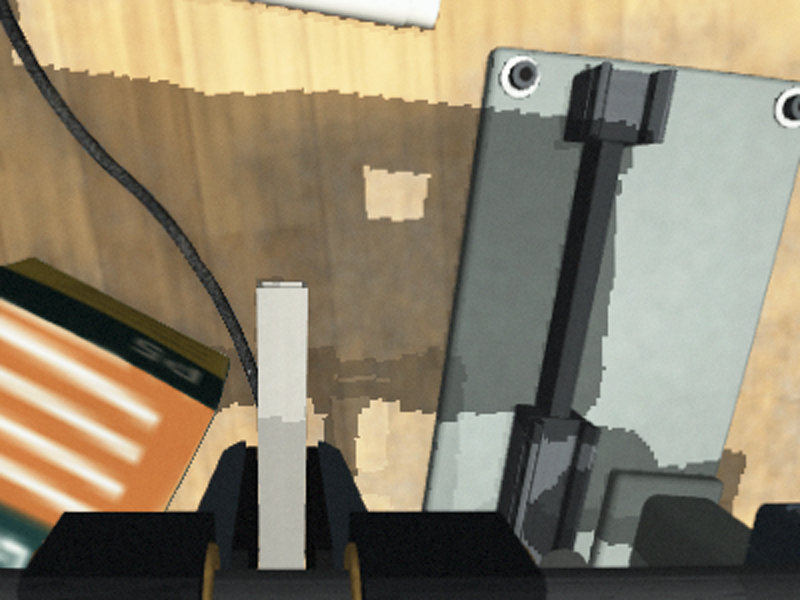

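The picture shows the tube held straight with its rear end at crop (282,285). The stand's left plate edge runs from (490,50) to (428,505), the rear wall block is at (567–676, 62–145), and the front wall starts near y=410. Next I'll fit the stand pose and check it with an overlay.

```bash
cat > fit.py <<'E'
from h import *
from scipy.optimize import least_squares
m=np.load("w2.npy",allow_pickle=True).item()
c=lambda *p:np.array(p)/2+[180,0]
def W(p,S):
    a=np.radians(p[2]); S=np.atleast_2d(S).astype(float)
    R=np.array([[np.cos(a),-np.sin(a)],[np.sin(a),np.cos(a)]])
    return np.c_[S[:,:2]@R.T+p[:2],S[:,2]]
if __name__=="__main__":
    e=back(m,[c(488,70),c(430,490)],12); d=e[0]-e[1]; print("edge yaw",np.degrees(np.arctan2(-d[0],d[1])),e.round(1))
    te=back(m,[c(258,287),c(307,287)],132); print("tube end",te.round(1))
    k=back(m,[c(490,49)],12)[0]; print("plate corner",k.round(1))
    S=[[16,190,41],[16,165,41],[-16,55,41],[16,55,41]]
    U=np.array([c(676,70),c(664,145),c(518,407),c(598,428)])
    f=lambda p:(proj(m,W(p,S))-U).ravel()
    r=least_squares(f,[495,-110,-7]); print(r.x,f(r.x).round(1))
    img=cv2.imread("pics/w2c.png")
    def L(P,col):
        q=((proj(m,W(r.x,P))-[180,0])*2).round().astype(int)
        cv2.polylines(img,[q.reshape(-1,1,2)],True,col,1,cv2.LINE_AA)
    for a,b in((165,190),(0,55)):
        L([[-16,a,41],[16,a,41],[16,b,41],[-16,b,41]],(0,0,255))
        L([[-8.5,a,30],[8.5,a,30],[8.5,b,30],[-8.5,b,30]],(255,0,255))
        L([[-16,a,12],[16,a,12],[16,b,12],[-16,b,12]],(0,255,255))
    L([[-4.5,55,30],[4.5,55,30],[4.5,165,30],[-4.5,165,30]],(0,255,0))
    L([[51,-20,130],[51,20,130],[85,20,130],[85,-20,130]],(255,0,0))
    cv2.imwrite("pics/ov.png",img)
E
python3 fit.py
```

```text
edge yaw -10.659734544041427 [[483.   83.3  12. ]
 [450.  -91.9  12. ]]
tube end [[389.4  25.2 132. ]
 [401.2  23.8 132. ]]
plate corner [484.1  90.8  12. ]
[ 485.00461998 -107.93546663  -12.79317219] [ 2.  -1.6 -0.3 -2.3 -0.   5.8 -1.7 -0.9]
```

View pics/ov.png

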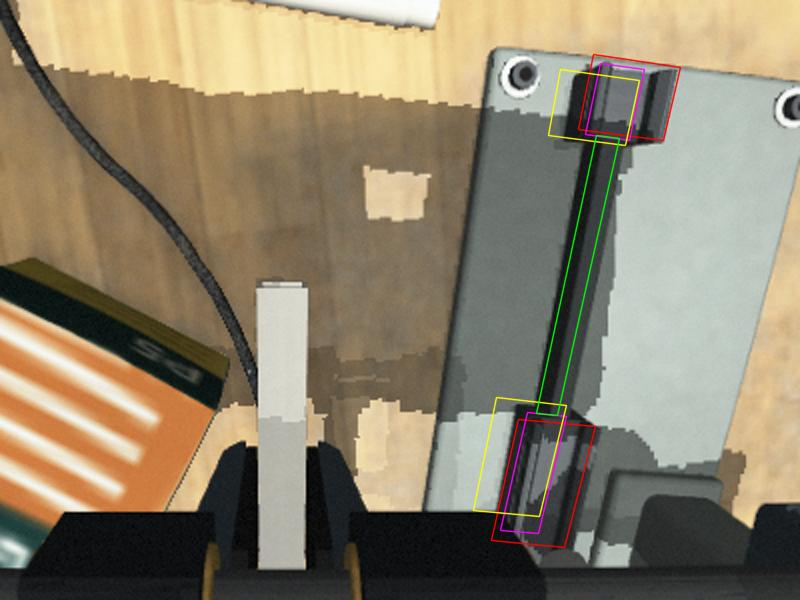

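```bash
python3 - <<'E'
s=open("fit.py").read()
a=s.index("    S=[["); b=s.index("    f=lambda")
s=s[:a]+"""    S=[[16,190,41],[16,165,41],[-16,55,41],[16,55,41],[0,165,30],[0,55,30]]
    U=np.array([c(676,70),c(664,145),c(520,405),c(599,427),c(611,143),c(561,414)])
"""+s[b:]
s=s.replace("[495,-110,-7])","[495,-110,-7],loss='soft_l1')")
open("fit.py","w").write(s)
E
python3 fit.py
```

```text
edge yaw -10.659734544041427 [[483.   83.3  12. ]
 [450.  -91.9  12. ]]
tube end [[389.4  25.2 132. ]
 [401.2  23.8 132. ]]
plate corner [484.1  90.8  12. ]
[ 487.42585278 -109.48844781  -12.05617377] [ 2.  -0.3  0.2 -1.1  1.1  8.4 -0.   0.8 -1.5 -1.6 -5.3  1.2]
```

View pics/ov.png

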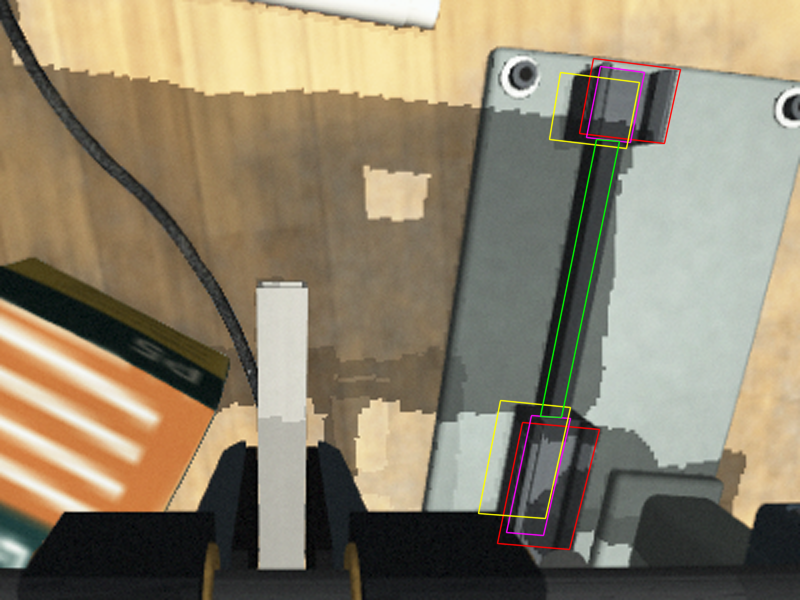

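```bash
python3 - <<'E'
from fit import *
m1=np.load("w1.npy",allow_pickle=True).item()
c1=lambda *p:np.array(p)/2.5+[20,165]
def yaw(mm,a,b,z,off=0):
    p=back(mm,[a,b],z); d=p[0]-p[1]; print(round(np.degrees(np.arctan2(-d[0],d[1]))+off,2),p.round(1).tolist())
yaw(m,c(498,48),c(790,82),12,-90)
yaw(m,c(622,145),c(572,412),30)   # bar right
yaw(m,c(600,145),c(552,412),30)   # bar top left
yaw(m,c(676,70),c(599,427),41)    # right outer top
yaw(m,c(599,427),c(582,548),41)
yaw(m,c(799,100),c(722,460),12)   # plate right
yaw(m1,c1(550,72),c1(60,30),12)   # w1 plate
yaw(m1,c1(470,162),c1(247,137),30) # w1 bar near top edge
yaw(m1,c1(525,212),c1(228,188),41) # w1 far outer top
E
```

```text
-11.3 [[487.3, 90.8, 12.0], [605.0, 67.3, 12.0]]
-10.44 [[527.3, 49.5, 30.0], [508.0, -54.8, 30.0]]
-10.47 [[518.8, 50.3, 30.0], [499.6, -53.8, 30.0]]
-11.49 [[541.3, 72.9, 41.0], [514.6, -58.4, 41.0]]
-6.33 [[514.6, -58.4, 41.0], [508.5, -113.1, 41.0]]
-8.45 [[609.2, 60.1, 12.0], [586.4, -93.8, 12.0]]
-10.8 [[483.6, 92.5, 12.0], [439.9, -136.8, 12.0]]
-12.27 [[517.5, 53.7, 30.0], [495.5, -47.3, 30.0]]
-10.3 [[539.7, 78.2, 41.0], [515.4, -55.5, 41.0]]
```

To row units: 43 mm is 0.86, 38.4 mm is 0.768, 3.9 degrees / 90 = 0.0433.

```bash
python3 drive.py '[[[0, 0, 0], [0, 0, 0.0433]], [[0.86, 0, 0], [0, 0, 0]], [[0.86, 0, 0], [0, 0, 0]], [[0, 0.768, 0], [0, 0, 0]], [[0, 0.768, 0], [0, 0, 0]], [[0, 0.768, 0], [0, 0, 0]], [[0, 0, 0.64], [0, 0, 0]], [[0, 0, 0.64], [0, 0, 0]]]'; python3 drive.py '[[[0, 0, 0], [0, 0, 0]], [[0, 0, 0], [0, 0, 0]]]'
python3 - <<'E'
from h import *
m=env.camera_model("wrist"); f=env.grab_frame("wrist"); cv2.imwrite("pics/w3.png",f); np.save("w3.npy",m,allow_pickle=True)
cv2.imwrite("pics/w3c.png",cv2.resize(f[0:300,120:520],None,fx=2,fy=2,interpolation=cv2.INTER_CUBIC))
E
```

```text
time_s: 5.7
ee_pos: [519.7, 27.1, 59.6]
ee_rot: [179.8, -0.0, 79.2]
force: [0.3, -0.1, -1.8]
gripper_width: 13.2
gripper_force: 30.0
time_s: 5.9
ee_pos: [517.5, 27.2, 60.0]
ee_rot: [-179.9, 0.0, 79.2]
force: [-0.6, -0.1, 0.7]
gripper_width: 13.3
gripper_force: 30.0
```

View pics/w3c.png

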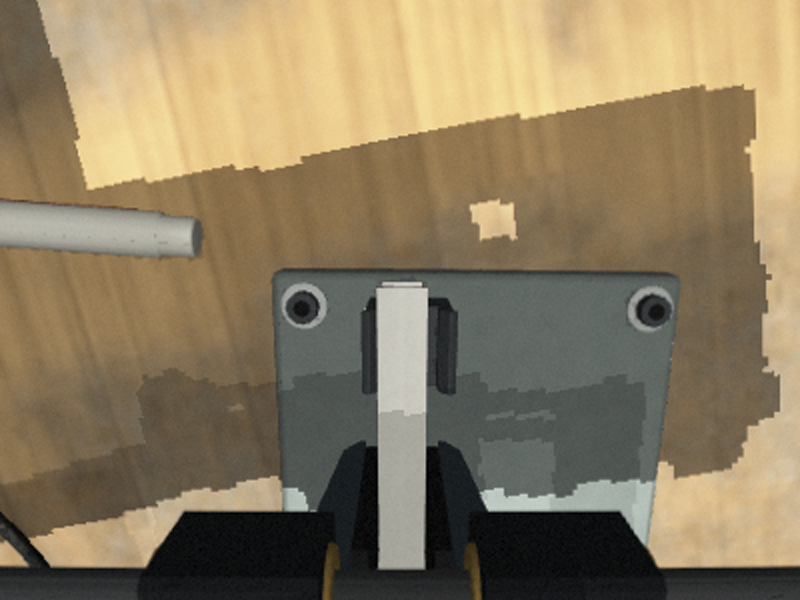

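The tube (columns 377–428) sits over the rear walls (outer edges 362 and 457) and is parallel to them. The walls are centred about 7 px, or 2.4 mm, to its right.

```bash
python3 - <<'E'
from h import *
m=np.load("w3.npy",allow_pickle=True).item()
c=lambda *p:np.array(p)/2+[120,0]
w=back(m,[c(362,310),c(362.5,393),c(457,310),c(455,393)],41)
t=back(m,[c(377,288),c(428,288)],68)
tcp=np.array([517.5,27.2,60]); a=np.radians(79.2); X=np.array([np.cos(a),np.sin(a),0]); Y=np.array([np.sin(a),-np.cos(a),0])
for p in list(w)+list(t): print(p.round(1),((p-tcp)@X).round(1),((p-tcp)@Y).round(1))
E
python3 drive.py '[[[0, 0.046, 0.16], [0, 0, 0]], [[0, 0, 0.16], [0, 0, 0]], [[0, 0, 0], [0, 0, 0]]]'
```

```text
[515.6  78.8  41. ] 50.3 -11.5
[510.7  54.6  41. ] 25.6 -11.8
[542.2  73.7  41. ] 50.3 15.5
[537.5  49.5  41. ] 25.6 15.5
[522.7  87.5  68. ] 60.2 -6.2
[534.8  85.2  68. ] 60.2 6.2
time_s: 6.25
ee_pos: [519.4, 26.7, 43.4]
ee_rot: [-179.9, 0.0, 79.2]
force: [-0.1, 0.0, -0.2]
gripper_width: 12.7
gripper_force: 30.0
```

To row units: 3 mm is 0.06, 1.5 mm is 0.03.

```bash
python3 drive.py '[[[0, 0, 0.06], [0, 0, 0]], [[0, 0, 0.06], [0, 0, 0]], [[0, 0, 0.03], [0, 0, 0]], [[0, 0, 0], [0, 0, 0]]]'
```

```text
time_s: 6.65
ee_pos: [519.8, 26.7, 36.2]
ee_rot: [-180.0, 0.0, 79.1]
force: [0.3, -0.3, -0.3]
gripper_width: 13.0
gripper_force: 30.0
```

To row units: 1 mm is 0.02.

```bash
python3 drive.py '[[[0, 0, 0.02], [0, 0, 0]], [[0, 0, 0], [0, 0, 0]]]';python3 drive.py '[[[0, 0, 0.02], [0, 0, 0]], [[0, 0, 0], [0, 0, 0]]]';python3 drive.py '[[[0, 0, 0.02], [0, 0, 0]], [[0, 0, 0], [0, 0, 0]]]'
```

```text
time_s: 6.85
ee_pos: [519.9, 26.7, 35.4]
ee_rot: [180.0, -0.0, 79.1]
force: [-0.9, 0.3, -0.4]
gripper_width: 12.6
gripper_force: 30.0
time_s: 7.05
ee_pos: [520.1, 26.7, 34.8]
ee_rot: [180.0, -0.0, 79.1]
force: [-1.1, 0.3, 2.8]
gripper_width: 12.9
gripper_force: 30.0
time_s: 7.25
ee_pos: [520.1, 26.7, 34.8]
ee_rot: [180.0, -0.0, 79.1]
force: [-3.2, 0.7, 9.9]
gripper_width: 13.2
gripper_force: 30.0
```

To row units: -8 mm is -0.16, -0.8 mm is -0.016.

```bash
python3 drive.py '[[[-0.16, 0, -0.016], [0, 0, 0]], [[-0.16, 0, 0], [0, 0, 0]], [[-0.16, 0, 0], [0, 0, 0]], [[0, 0, 0], [0, 0, 0]]]'; python3 drive.py '[[[-0.16, 0, 0], [0, 0, 0]], [[-0.16, 0, 0], [0, 0, 0]], [[-0.16, 0, 0], [0, 0, 0]], [[0, 0, 0], [0, 0, 0]]]'
```

```text
time_s: 7.65
ee_pos: [515.8, 2.1, 34.8]
ee_rot: [179.9, -0.0, 79.1]
force: [-0.5, 0.5, 5.8]
gripper_width: 13.0
gripper_force: 30.0
time_s: 8.05
ee_pos: [511.2, -21.6, 34.8]
ee_rot: [179.9, -0.0, 79.1]
force: [0.4, 0.4, 6.4]
gripper_width: 12.8
gripper_force: 30.0
```

48 mm of the slide is done, with about 7 mm left before the stop.

To row units: -3 mm is -0.06, -2 mm is -0.04.

```bash
python3 drive.py '[[[-0.06, 0, 0], [0, 0, 0]], [[-0.04, 0, 0], [0, 0, 0]], [[0, 0, 0], [0, 0, 0]]]';for i in 1; do python3 drive.py '[[[-0.02, 0, 0], [0, 0, 0]], [[-0.02, 0, 0], [0, 0, 0]], [[0, 0, 0], [0, 0, 0]]]'; done; python3 drive.py '[[[-0.02, 0, 0], [0, 0, 0]], [[-0.02, 0, 0], [0, 0, 0]], [[0, 0, 0], [0, 0, 0]]]'
```

```text
time_s: 8.35
ee_pos: [510.5, -25.7, 34.8]
ee_rot: [179.9, -0.1, 79.1]
force: [0.9, 2.3, 6.0]
gripper_width: 13.2
gripper_force: 30.0
time_s: 8.65
ee_pos: [510.1, -27.4, 34.8]
ee_rot: [179.9, -0.1, 79.1]
force: [-0.6, 3.1, 6.5]
gripper_width: 12.6
gripper_force: 30.0
time_s: 8.95
ee_pos: [510.0, -28.0, 34.8]
ee_rot: [179.9, -0.2, 79.0]
force: [1.3, 9.0, 6.1]
gripper_width: 12.6
gripper_force: 30.0
```

To row units: -1 mm is -0.02.

```bash
python3 drive.py '[[[-0.02, 0, 0], [0, 0, 0]], [[-0.02, 0, 0], [0, 0, 0]], [[0, 0, 0], [0, 0, 0]]]'; python3 - <<'E'
from h import *
f=env.grab_frame("wrist"); cv2.imwrite("pics/w4.png",f)
f=env.grab_frame("scene"); cv2.imwrite("pics/s4.png",cv2.resize(f[215:345,290:440],None,fx=4,fy=4,interpolation=cv2.INTER_CUBIC))
E
```

```text
time_s: 9.25
ee_pos: [510.1, -28.1, 34.8]
ee_rot: [179.9, -0.4, 78.9]
force: [1.8, 17.2, 5.3]
gripper_width: 13.1
gripper_force: 30.0
```

View pics/w4.png

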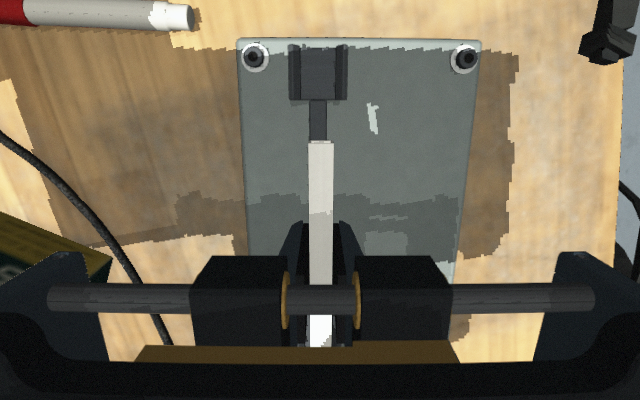

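The tube's rear end is at row 142, about 19 mm short of the rear wall at row 100 (20 mm expected). With that and the firm stop, the tube is home. I'll release it and rise.

To row units: 0.5 mm is 0.01.

```bash
python3 drive.py '[[[0.01, 0, 0], [0, 0, 0]], [[0, 0, 0], [0, 0, 0]], [[0, 0, 0], [0, 0, 0]]]' 40 ; python3 drive.py '[[[0, 0, -0.4], [0, 0, 0]], [[0, 0, -0.8], [0, 0, 0]], [[0, 0, -0.8], [0, 0, 0]], [[0, 0, -0.8], [0, 0, 0]], [[0, 0, -0.8], [0, 0, 0]], [[0, 0, 0], [0, 0, 0]]]' 0
```

```text
time_s: 9.65
ee_pos: [508.4, -31.4, 33.9]
ee_rot: [-179.9, 0.0, 79.1]
force: [-0.3, 0.0, 0.6]
gripper_width: 33.9
gripper_force: 0.0
time_s: 10.25
ee_pos: [512.0, -31.6, 219.7]
ee_rot: [179.3, -0.1, 79.1]
force: [0.5, 0.2, -0.5]
gripper_width: 0.4
gripper_force: 0.0
```

To row units: -41 mm is -0.82, -40 mm is -0.8.

```bash
python3 drive.py '[[[-0.8, -0.02, 0], [0, 0, 0]], [[-0.82, -0.02, 0], [0, 0, 0]], [[0, 0, 0.3], [0, 0, 0]], [[0, 0, 0], [0, 0, 0]], [[0, 0, 0], [0, 0, 0]]]'
python3 - <<'E'
from h import *
m=env.camera_model("wrist"); f=env.grab_frame("wrist"); s=env.state(); print(s["ee_pos"])
g=env.grab_frame("scene"); a=cv2.resize(g[190:350,280:440],(400,400)); b=cv2.resize(f[0:400,120:520],(400,400)); cv2.imwrite("pics/k5.png",np.hstack([a,b]))
E
```

```text
time_s: 10.75
ee_pos: [491.1, -109.9, 198.4]
ee_rot: [-179.9, -0.0, 79.1]
force: [0.3, -0.2, 0.9]
gripper_width: 0.3
gripper_force: 0.0
[ 491.60142951 -109.67992205  198.96849742]
```

View pics/k5.png

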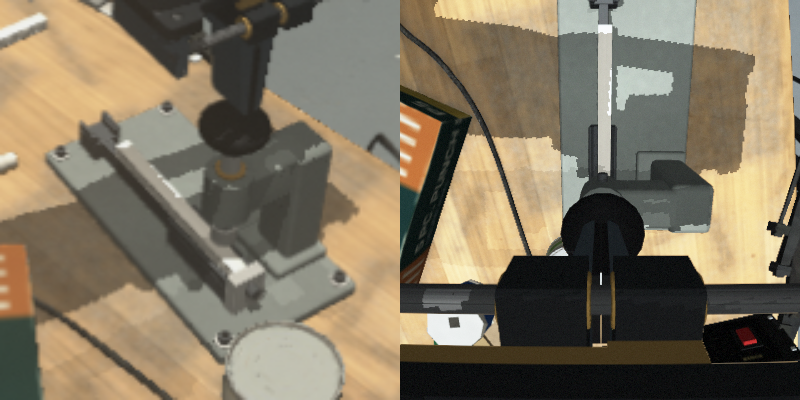

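The tube lies home against the end stop. The knob is centred at column 603 against the tool at about 600, so the finger tips are over the knob's flat. Now I'll press.

To row units: 8 mm is 0.16, 5 mm is 0.1.

```bash
python3 drive.py '[[[0, 0.02, 0.16], [0, 0, 0]], [[0, 0, 0.1], [0, 0, 0]], [[0, 0, 0.06], [0, 0, 0]], [[0, 0, 0.04], [0, 0, 0]], [[0, 0, 0], [0, 0, 0]]]'; python3 drive.py '[[[0, 0, 0.06], [0, 0, 0]], [[0, 0, 0.06], [0, 0, 0]], [[0, 0, 0.06], [0, 0, 0]], [[0, 0, 0], [0, 0, 0]]]'; python3 drive.py '[[[0, 0, 0.04], [0, 0, 0]], [[0, 0, 0.04], [0, 0, 0]], [[0, 0, 0.04], [0, 0, 0]], [[0, 0, 0.04], [0, 0, 0]], [[0, 0, 0], [0, 0, 0]]]'
```

```text
time_s: 11.35
ee_pos: [492.4, -109.7, 181.2]
ee_rot: [-180.0, -0.0, 79.2]
force: [-1.0, 1.8, 2.7]
gripper_width: 0.3
gripper_force: 1.5
time_s: 11.75
ee_pos: [492.8, -109.9, 172.0]
ee_rot: [180.0, -0.0, 79.1]
force: [-1.3, 2.3, 3.5]
gripper_width: 0.4
gripper_force: 2.1
time_s: 12.25
ee_pos: [492.8, -110.0, 165.5]
ee_rot: [179.9, -0.0, 79.1]
force: [-4.0, 2.2, 13.9]
gripper_width: 0.2
gripper_force: 6.8
```

To row units: 2 mm is 0.04.

```bash
python3 drive.py '[[[0, 0, 0.04], [0, 0, 0]], [[0, 0, 0.04], [0, 0, 0]], [[0, 0, 0.04], [0, 0, 0]], [[0, 0, 0], [0, 0, 0]]]'; python3 drive.py '[[[0, 0, 0.03], [0, 0, 0]], [[0, 0, 0.03], [0, 0, 0]], [[0, 0, 0], [0, 0, 0]]]'
```

```text
time_s: 12.65
ee_pos: [492.8, -110.0, 160.5]
ee_rot: [179.9, -0.0, 79.1]
force: [-5.9, 2.4, 18.0]
gripper_width: 0.2
gripper_force: 9.0
time_s: 12.95
ee_pos: [492.9, -110.0, 160.1]
ee_rot: [179.8, -0.0, 79.1]
force: [-9.5, 4.6, 33.1]
gripper_width: 0.6
gripper_force: 16.5
```

The hard stop is reached at z = 160.1 with 33 N. Now a slow release.

To row units: -2.5 mm is -0.05.

```bash
python3 drive.py '[[[0, 0, -0.05], [0, 0, 0]], [[0, 0, -0.05], [0, 0, 0]], [[0, 0, -0.05], [0, 0, 0]], [[0, 0, -0.05], [0, 0, 0]], [[0, 0, -0.05], [0, 0, 0]], [[0, 0, -0.05], [0, 0, 0]]]'; python3 drive.py '[[[0, 0, -0.05], [0, 0, 0]], [[0, 0, -0.05], [0, 0, 0]], [[0, 0, -0.05], [0, 0, 0]], [[0, 0, -0.05], [0, 0, 0]], [[0, 0, -0.05], [0, 0, 0]], [[0, 0, -0.05], [0, 0, 0]], [[0, 0, 0], [0, 0, 0]]]'
```

```text
time_s: 13.55
ee_pos: [492.8, -110.0, 170.8]
ee_rot: [179.9, -0.0, 79.1]
force: [-1.4, 2.1, 4.4]
gripper_width: 0.2
gripper_force: 2.1
time_s: 14.25
ee_pos: [492.6, -110.6, 185.1]
ee_rot: [-180.0, 0.0, 79.1]
force: [0.2, 0.3, -0.1]
gripper_width: 0.7
gripper_force: 0.0
```

Followed the knob up past its top and off contact. Next I'll rise clear and check.

To row units: -30 mm is -0.6, -10 mm is -0.2.

```bash
python3 drive.py '[[[0, 0, -0.2], [0, 0, 0]], [[0, 0, -0.6], [0, 0, 0]], [[0, 0, -0.6], [0, 0, 0]], [[0, 0, 0], [0, 0, 0]], [[0, 0, 0], [0, 0, 0]], [[0, 0, 0], [0, 0, 0]]]'
python3 - <<'E'
from h import *
f=env.grab_frame("wrist")
g=env.grab_frame("scene"); a=cv2.resize(g[190:350,280:440],(400,400)); b=cv2.resize(f[0:400,120:520],(400,400)); cv2.imwrite("pics/k6.png",np.hstack([a,b]))
E
```

```text
time_s: 14.85
ee_pos: [492.0, -110.0, 254.4]
ee_rot: [-179.9, -0.0, 79.1]
force: [-0.6, -0.1, -0.4]
gripper_width: 0.2
gripper_force: 0.0
```

View pics/k6.png

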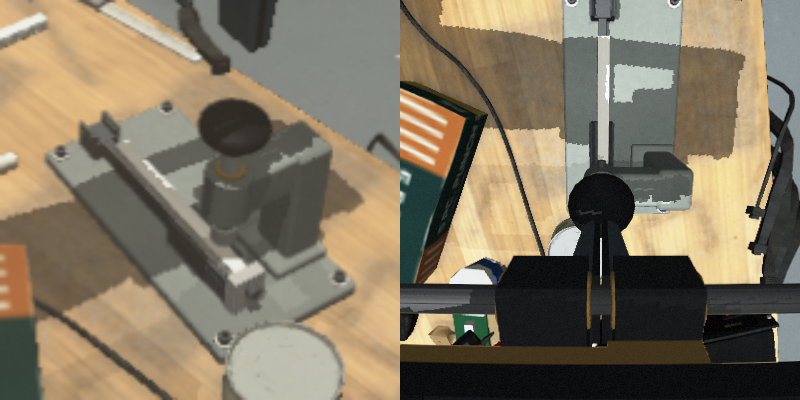

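The knob is fully up, the tube is still home against the end stop, and the robot is clear of everything. Handing in.

```bash
python3 -c "
from workcell import env
print(env.job_done())"
```

```text
the job is handed in; nothing more can be done
None
```

The 170 mm tube is home against the end stop; the knob was pressed to its hard stop (33 N), then eased fully up at about 25 mm/s. The shorter tubes were never handled, and I handed in at about 15 s, but no verdict came back.

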